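# Swing the speaker bar past the post into its bay

### The job

Park the long speaker bar in its timber bay on the desk: push one end, then the other, to angle it in behind the steel post, until it sits fully home with its back flat against the bay's back rail. Only push it, gently, with the fingertips: never take it between the fingers, ram it, tip it or lift it off the desk, and leave the mug, jar and mouse where they stand.

Things in the scene. Friction and masses are not known exactly. Their poses are not given: they have to be found in the camera images.
- bar: Loose black speaker bar lying on the desk: box 60 mm deep (its x), 300 mm long (its y), 48 mm high, 0.45 to 0.9 kg, uniform. Origin: centre of its underside. +x points out of its back face (goes against the rail), grey grille on the -x face, +y points to its left end. Starts in front of the bay, shifted to the left (bay +y), within 0.2 rad of the bay's yaw.
- bay: Fixed plywood bay, open towards -x (robot side) and on top; its floor is the desk. Origin: on the desk where the home, centred bar's origin lies; +x to the back rail, +y left. Rail: inner face at x = +30 mm, 20 thick, 40 high, 370 long. Two end cheeks, 30 mm high, 20 thick, from the rail forward to x = -10; inner faces at y = -165 and +165 mm (15 mm play at each bar end).
- post: Fixed upright steel post, 28 mm diameter, 60 high, origin at the centre of its foot. Stands in front of the right part of the bay, at bay y -125 to -105, bay x -64 to -61 mm: the home bar passes behind it with 17 to 20 mm to spare. The bar's right end must go in first, behind the post, bar angled; then the left end swings in. The bar may touch post, rail and cheeks.
- mug: Loose white mug, 80 mm wide, 92 mm high, at the left; origin centre of its underside. Leave alone.
- jar: Loose round jar of fish food, 60 mm wide, 95 mm high, at the right; origin centre of its underside. Leave alone.
- mouse: Loose black computer mouse, 105 x 60 x 33 mm, at the far right; origin centre of its underside. Leave alone.
- bar_right (a point): Middle of the bar's right end face: on the bar at y = -150 mm, 24 mm above its underside (half-way up).

How it is judged (in metres and radians):
On the way:
1. the bar, still angled (over 0.05 rad), has its right end in behind the post (y of bar_right in the frame of bay below -0.12 m and x of bar_right in the frame of bay above -0.025 m and angle between the x axis of bar and the x axis of bay, either way round above 0.05 rad), for 0.05 s.
At the end, for the whole second after the job is handed in: The bar lies flat on the desk in the bay, between the cheeks (centre within 20 mm of the bay's middle), its back against the back rail (centre within 6 mm of home, turned less than 0.035 rad), at rest (x of bar in the frame of bay between -0.006 and 0.006 m and y of bar in the frame of bay between -0.02 and 0.02 m and angle between the x axis of bar and the x axis of bay, either way round below 0.035 rad and height (world z) of bar below 0.005 m and angle between bar's own z axis and vertical below 0.05 rad and linear speed of bar below 0.01 m/s); the robot touches nothing.
It fails at once if the bar is lifted or tipped (height (world z) of bar above 0.01 m or angle between bar's own z axis and vertical above 0.12 rad).
It fails at once if the bar is taken between the fingers (jaws astride it) (x of the grasp point in the frame of bar between -0.024 and 0.024 m and y of the grasp point in the frame of bar between -0.144 and 0.144 m and z of the grasp point in the frame of bar below 0.056 m).
It fails at once if the bar is squeezed or rammed (more than 60 N from the fingers) (contact force between the fingers and bar above 60 N).
It fails at once if the mug, jar or mouse is disturbed (moved more than 30 mm) (distance of any of mug, jar, mouse from where it was at the start of the episode above 0.03 m).
It also fails if it takes over 72 s, if anything falls off the work surface, if the arm or the gripper's body presses on something with over 40 N, if the wrist force passes 120 N, or if a joint passes its speed limit or range.

### The arm

A 6-joint arm with a two-finger parallel gripper is mounted at the origin on the work surface. World frame = base frame: x ahead of the robot, y to its left, z up, the work surface at z = 0. Lengths are in m, angles in degrees, forces in N, time in s.
With the tool pointing down it reaches from about 0.4 to 0.825 m from the base axis. Payload 7 kg.
Tool frame: the origin (TCP) lies between the finger pads; the fingertips stand 19 mm ahead of it and the grasp point (between the pads) is the TCP (r.tip_extent is the distance from the TCP to the fingertips, in m); z points along the fingers, y is the direction in which the jaws open and shut (so a half turn about z gives the same grasp; the last joint's range is limited). The gripper opens to 88 mm and grips with 3 to 60 N. Pads are 19 mm wide; open, the fingers measure 130 mm over their backs; the gripper's body (78 mm by 193 mm) begins 47 mm behind the grasp point.
Start: joints at [92.424, 20.546, 0.682, 0, -70.136, -16.507], TCP at [0.164, 0.655, 0.246] pointing down, gripper open.
Joint ranges: [-176.03, 176.03], [-82.01, 121.73], [-58.28, 71.71], [-173.87, 95.51], [-174.79, -0.11], [-173.66, 173.66]. Speed limits (degrees/s): [136.94, 136.94, 172.46, 180, 180, 180].

### API

Orientations are given as [roll, pitch, yaw] about the fixed x, y, z axes, in that order (R = Rz(yaw) Ry(pitch) Rx(roll)).
In Python, from plant import r, capture, workorder, spotter gives the robot as it stands.
- The arm moves only by the tool step_arm, never from a script. Its argument "motion" is a list of rows, each a list of 5 numbers: the finger opening in m, from 0 to 0.0876, then the shift along the tool's x, y, z in m, then the turn about the tool's z in rad. In form: [[grip, dx, dy, dz, roll], ...]. A call has 1 to 5 rows; each row is the pose to reach, as a shift and turn from the pose commanded when the call began, along the tool's axes at that moment; what a row does not reach only later rows make up. A row lasts 1/8 s, in which the tool goes at most 62.5 mm and 10.7 degrees, less where a joint would pass 70% of its speed; a pose out of reach is approached as far as the arm can. A call with a gripper value outside its range is refused whole. The fingers move at their own pace and stop on an object; "newtons" is the grip in N (left out, the last holds). Time passes only in rows, so rows that repeat a pose let the fingers close. It gives the time, the measured TCP pose, the force and the opening at its end, in the units of the state.
- r.get_state(): the state, without advancing time (a new reading comes with each control period).
- capture(name): name is "scene" or "top" or "wrist"; returns a dict with "image" (400x640x3 uint8, red, green, blue), "z_map" (400x640 float32, m along the optical axis (not along the pixel's ray), 0 where there is no reading), "fx", "fy", "cx", "cy" (pixels), "pose" (4x4, takes a point from camera to world coordinates). Camera axes: x right, y down, z forward; pixel columns grow to the right and rows downward; lengths in m; the calibration is good to about 2 mm. A picture is of the moment at which its call begins.
- workorder.close_job(): hands the job in, once; it reports no verdict.
Trained networks look in the newest picture that a camera, given by its name, has taken for a name from the list of things; names that differ only in an ending like _2 or _b are one class to them, and where a whole thing is asked for, a point or a joint stands for the part that bears it (a point fixed in the world has none). Each returns a list of dicts, best first, with "p" (0 to 1); they miss things now and then, are a little off and sometimes report something else, mostly with a low value. They report only what shows in the picture. A call takes as long as a camera call.
- spotter.regions_of(camera, label): "mask" (400x640 bool, what is visible of it).
- spotter.tip_of(camera, label): "location" ([x, y, z] in m, in world coordinates, good to about 4 mm: a listed point, or the origin of a listed thing).
The state is a dict: "time_s": time; "joints": joint angles; "qd": joint speeds; "joint_torque": joint torques, N m; "tcp_pos": TCP position; "eef_rot": TCP orientation; "contact_force": force on the tool from outside, world axes, zero at the start; "moment": the same for the moment, N m; "gripper_width": finger opening in m.
Only numpy, scipy, OpenCV 4.12 (cv2) and the standard library are available. Lean on these libraries where they do the work, as an engineer would, in place of code of your own. Each camera call takes 0.05 s, during which the arm holds its last target.

## Working session

There is one attempt and no reset: what is moved stays moved. The work goes in short steps, Python scripts to look and compute and a tool call to move; the robot and the scene stay as the last step left them, time stands still between calls to the robot, and variables do not carry over. Pictures are saved under pics/ and viewed, and the job is handed in when it is done.

Besides the shell and the picture viewer there is one more tool, called after "Emit:" as a command line: name --pt "numbers of a row" for each row, then --argument value for the rest. step_arm: Moves the arm, as the interface text tells. Its arguments: {"type":"object","properties":{"motion":{"type":"array","items":{"type":"array","items":{"type":"number"}}},"newtons":{"type":"number"}},"required":["motion"]}

```bash
mkdir -p pics; ls
cat > h.py <<'E'
import numpy as np, cv2
from plant import r, capture, workorder, spotter
def snap(cam,fn):
    c=capture(cam); cv2.imwrite('pics/'+fn,c['image'][:,:,::-1]); return c
def pts(c,mask=None):
    z=c['z_map']; v,u=np.nonzero((z>0)&(mask if mask is not None else True))
    d=z[v,u]; P=np.stack([(u-c['cx'])/c['fx']*d,(v-c['cy'])/c['fy']*d,d],1)
    T=np.array(c['pose']); return P@T[:3,:3].T+T[:3,3],u,v
E
python3 - <<'E'
from h import *
s=r.get_state(); print({k:np.round(s[k],3) for k in s})
for cam in ['top','scene']:
    c=snap(cam,cam+'0.png')
    for n in ['bar','bay','post','mug','jar','mouse','bar_right']:
        print(cam,n,[(np.round(d['location'],3).tolist(),round(d['p'],2)) for d in spotter.tip_of(cam,n)[:3]])
E
```

```text
pics
{'time_s': np.float64(0.0), 'joints': array([ 9.2425e+01,  2.0592e+01,  6.3500e-01, -2.0000e-02, -7.0135e+01,
       -1.6508e+01]), 'qd': array([ 0.022,  0.025, -0.068, -0.063,  0.024, -0.02 ]), 'joint_torque': array([-2.0000e-03, -5.8271e+01,  2.9306e+01,  6.9970e+00,  7.0000e-03,
       -0.0000e+00]), 'tcp_pos': array([0.164, 0.654, 0.245]), 'eef_rot': array([ 1.79906e+02, -8.00000e-03, -1.40900e+01]), 'contact_force': array([-0.268,  0.775,  0.324]), 'moment': array([ 0.036, -0.056,  0.016]), 'gripper_width': np.float64(0.088)}
top bar [([0.488, 0.075, -0.005], 0.71)]
top bay [([0.625, -0.064, -0.001], 0.67)]
top post [([0.554, -0.172, -0.001], 0.58)]
top mug [([0.66, 0.419, -0.001], 0.64)]
top jar [([0.447, -0.362, 0.001], 0.88), ([0.554, -0.172, -0.001], 0.18)]
top mouse [([0.543, -0.456, 0.001], 0.72)]
top bar_right []
scene bar [([0.484, 0.074, -0.002], 0.69)]
scene bay [([0.624, -0.067, 0.001], 0.7)]
scene post [([0.551, -0.177, 0.005], 0.72), ([0.485, 0.075, 0.002], 0.57)]
scene mug [([0.662, 0.424, -0.0], 0.79)]
scene jar [([0.449, -0.352, -0.003], 0.57)]
scene mouse [([0.546, -0.461, 0.002], 0.58)]
scene bar_right [([0.455, -0.072, 0.022], 0.89)]
```

View pics/top0.png

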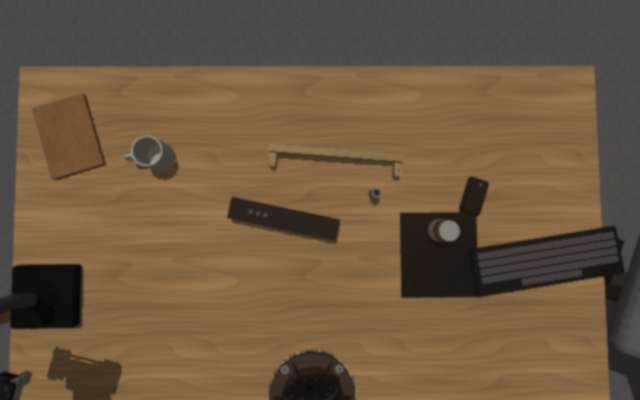

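View pics/scene0.png

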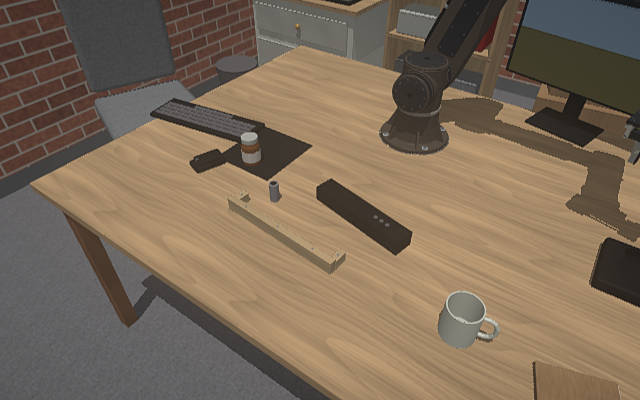

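```bash
cat >> h.py <<'E'
def rect(P,ax=(0,1)):
    (cx,cy),(w,h),a=cv2.minAreaRect(P[:,:2].astype(np.float32))
    if w>h: w,h,a=h,w,a+90
    # short side dir = angle a -> bar x
    a=(a+90)%180-90
    if a>45:a-=90
    return np.array([cx,cy]),(w,h),a
E
python3 - <<'E'
from h import *
c=snap('top','top1.png')
P,u,v=pts(c)
print('desk z',np.median(P[:,2]))
for n,zl,zh in [('bar',.04,.056),('bay',.024,.046),('post',.05,.07)]:
    for d in spotter.regions_of('top',n)[:1]:
        Q,_,_=pts(c,d['mask']); print(n,len(Q),np.percentile(Q[:,2],[5,50,95]).round(3))
        q=Q[(Q[:,2]>zl)&(Q[:,2]<zh)]; print(rect(q),q.mean(0))
        if n=='bay':
            q=Q[(Q[:,2]>.036)&(Q[:,2]<zh)]; print('rail',rect(q))
            m=q.mean(0); 
            vx,vy,x0,y0=cv2.fitLine(q[:,:2].astype(np.float32),cv2.DIST_HUBER,0,.01,.01).ravel(); print('line',vx,vy,x0,y0, np.degrees(np.arctan2(-vx,vy)))
        if n=='bar':
            vx,vy,x0,y0=cv2.fitLine(q[:,:2].astype(np.float32),cv2.DIST_HUBER,0,.01,.01).ravel(); print('line',vx,vy,x0,y0, np.degrees(np.arctan2(-vx,vy)))
E
```

```text
desk z -1.6619337686707425e-05
bar 2381 [0.045 0.048 0.051]
(array([0.48317558, 0.07358141]), (0.060461752116680145, 0.29715633392333984), -12.213096618652344) [0.48344152 0.07399179 0.04834281]
line 0.21487436 0.9766417 0.48344153 0.07399179 -12.408155
bay 1530 [0.009 0.039 0.043]
(array([ 0.64320785, -0.07005513]), (0.060320839285850525, 0.36996668577194214), -4.974433898925781) [ 0.65705386 -0.07113213  0.03773163]
rail (array([ 0.66285121, -0.07169934]), (0.02089107409119606, 0.36956340074539185), -4.9767303466796875)
line 0.08743951 0.9961698 0.6627338 -0.07142136 -5.016321
post 2579 [0.043 0.048 0.051]
(array([0.48353314, 0.07232719]), (0.05809112638235092, 0.2964605689048767), -12.697502136230469) [0.48199244 0.07076336 0.05095489]
```

```bash
cat >> h.py <<'E'
from scipy.spatial.transform import Rotation as Ro
BO=np.array([.623,-.068]); BY=np.radians(-5.0)
def bay(x,y):
    c,s=np.cos(BY),np.sin(BY); return BO+np.array([c*x-s*y,s*x+c*y])
def tobay(p):
    c,s=np.cos(BY),np.sin(BY); d=np.array(p)-BO; return np.array([c*d[0]+s*d[1],-s*d[0]+c*d[1]])
def delta(x,y,z,yawdeg):
    s=r.get_state(); R=Ro.from_euler('xyz',s['eef_rot'],degrees=True).as_matrix()
    d=R.T@(np.array([x,y,z])-s['tcp_pos']); dy=(yawdeg-s['eef_rot'][2]+180)%360-180
    print('t',round(float(s['time_s']),2),'tcp',np.round(s['tcp_pos'],3),'yaw',round(s['eef_rot'][2],1),'F',np.round(s['contact_force'],1),'-> shift',np.round(d,4),'roll',round(-np.radians(dy),4))
    return d
def barpose(cam='top',fn=None):
    c=snap(cam,fn) if fn else capture(cam)
    L=spotter.regions_of(cam,'bar')
    if not L: print('no bar'); return
    m=L[0]['mask']; P,_,_=pts(c,m); q=P[(P[:,2]>.043)&(P[:,2]<.053)]
    C,wh,a=rect(q); vx,vy,x0,y0=cv2.fitLine(q[:,:2].astype(np.float32),cv2.DIST_HUBER,0,.01,.01).ravel()
    if vy<0: vx,vy=-vx,-vy
    al=np.degrees(np.arctan2(-vx,vy))
    print('p',round(L[0]['p'],2),'n',len(q),'rect',C.round(4),np.round(wh,3),round(a,1),'mean',q.mean(0).round(4),'line yaw',round(al,2))
    print('bay frame: rect',tobay(C).round(4),'mean',tobay(q.mean(0)[:2]).round(4),'yaw rel',round(al+5,2))
    return C,al
E
python3 - <<'E'
from h import *
delta(.42,.088,.12,-12.4)
E
```

```text
t 1.0 tcp [0.164 0.655 0.246] yaw -14.1 F [ 0.   0.1 -0.4] -> shift [0.386  0.4874 0.1256] roll -0.0293
```

Emit:
step_arm --pt "0.087 0.045 0.03 0 0" --pt "0.087 0.09 0.07 0 0" --pt "0.087 0.135 0.11 0 -0.03" --pt "0.087 0.18 0.15 0 -0.03" --pt "0.087 0.22 0.195 0 -0.03"

```text
time_s: 1.62
tcp_pos: [0.3311, 0.4104, 0.2458]
eef_rot: [-180.0, -0.0, -12.4]
contact_force: [1.6, 0.5, 0.0]
gripper_width: 0.0872
```

Run:
```python
from h import *
delta(.42,.088,.12,-12.4)
```

```text
t 1.62 tcp [0.331 0.41  0.246] yaw -12.4 F [1.6 0.5 0. ] -> shift [0.1558 0.296  0.1256] roll 0.0007
```

Emit:
step_arm --pt "0.087 0.03 0.053 0 0" --pt "0.087 0.06 0.107 0.01 0" --pt "0.087 0.09 0.16 0.03 0" --pt "0.087 0.12 0.213 0.05 0" --pt "0.087 0.15 0.265 0.07 0"

```text
time_s: 2.25
tcp_pos: [0.4192, 0.1231, 0.1769]
eef_rot: [-179.9, -0.1, -12.3]
contact_force: [2.1, 1.1, -0.5]
gripper_width: 0.0869
```

Run:
```python
from h import *
delta(.42,.088,.12,-12.4)
delta(.4205,.0876,.028,-12.4)
```

```text
t 2.25 tcp [0.419 0.123 0.177] yaw -12.3 F [ 2.1  1.1 -0.5] -> shift [0.0082 0.0342 0.0569] roll 0.0013
t 2.25 tcp [0.419 0.123 0.177] yaw -12.3 F [ 2.1  1.1 -0.5] -> shift [0.0087 0.0346 0.1489] roll 0.0013
```

Emit:
step_arm --pt "0.087 0.007 0.031 0.03 0" --pt "0.087 0.007 0.031 0.07 0" --pt "0.087 0.007 0.031 0.11 0" --pt "0.087 0.007 0.031 0.148 0" --pt "0.087 0.007 0.031 0.148 0"

```text
time_s: 2.88
tcp_pos: [0.4175, 0.0917, 0.0271]
eef_rot: [179.8, 0.2, -12.4]
contact_force: [0.6, -0.1, -0.1]
gripper_width: 0.0869
```

Run:
```python
from h import *
delta(.4205,.0876,.028,-12.4)
barpose('top','a.png')
barpose('scene')
```

```text
t 2.88 tcp [0.418 0.092 0.027] yaw -12.4 F [ 0.6 -0.1 -0.1] -> shift [ 0.0038  0.0034 -0.0009] roll 0.0003
p 0.66 n 2389 rect [0.4832 0.0729] [0.06  0.299] -12.3 mean [0.4834 0.0727 0.0483] line yaw -12.36
bay frame: rect [-0.1516  0.1281] mean [-0.1513  0.128 ] yaw rel -7.36
p 0.61 n 1545 rect [0.4882 0.0755] [0.062 0.298] -12.4 mean [0.4912 0.0862 0.0454] line yaw -12.3
bay frame: rect [-0.1468  0.1312] mean [-0.1448  0.1422] yaw rel -7.3
```

View pics/a.png

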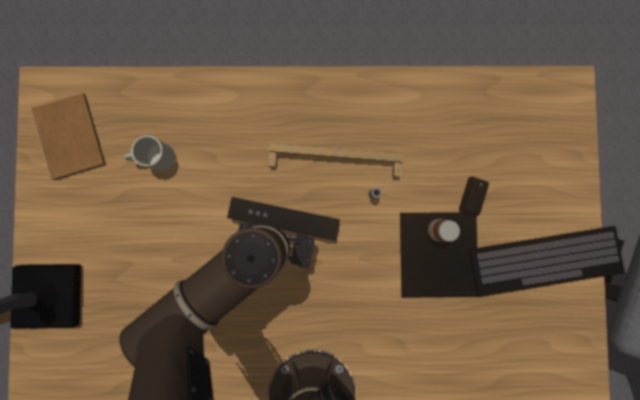

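```bash
cat >> h.py <<'E'
def plan(c0,y0,c1,y1,n,off=.0395,pre=0,axis=0):
    """bar centre/yaw (bay frame, deg) interpolated; TCP behind front face; shifts relative to measured pose"""
    s=r.get_state(); R=Ro.from_euler('xyz',s['eef_rot'],degrees=True).as_matrix()
    for k in range(0,n+1):
        f=k/n; c=np.array(c0)*(1-f)+np.array(c1)*f; y=y0*(1-f)+y1*f
        a=np.radians(y); t=c-off*np.array([np.cos(a),np.sin(a)])
        w=bay(*t); d=R.T@(np.array([w[0],w[1],.028])-s['tcp_pos'])
        print(k,np.round(d,4).tolist(),'roll',round(-np.radians(y-5-s['eef_rot'][2]),3))
E
python3 - <<'E'
from h import *
plan((-.1515,.128),-7.4,(-.047,.127),8.6,15)
E
```

```text
0 [0.0267, 0.007, 0.0024] roll 0.001
1 [0.0337, 0.0069, 0.0024] roll -0.017
2 [0.0406, 0.0068, 0.0024] roll -0.036
3 [0.0475, 0.0067, 0.0024] roll -0.055
4 [0.0545, 0.0066, 0.0024] roll -0.073
5 [0.0615, 0.0065, 0.0024] roll -0.092
6 [0.0685, 0.0064, 0.0025] roll -0.111
7 [0.0755, 0.0063, 0.0025] roll -0.129
8 [0.0825, 0.0062, 0.0025] roll -0.148
9 [0.0895, 0.0061, 0.0025] roll -0.166
10 [0.0966, 0.006, 0.0025] roll -0.185
11 [0.1036, 0.0059, 0.0025] roll -0.204
12 [0.1107, 0.0058, 0.0025] roll -0.222
13 [0.1178, 0.0057, 0.0026] roll -0.241
14 [0.1249, 0.0056, 0.0026] roll -0.26
15 [0.132, 0.0055, 0.0026] roll -0.278
```

Emit:
step_arm --pt "0.087 0.012 0.004 0 0" --pt "0.087 0.022 0.006 0 0" --pt "0.087 0.028 0.006 0 0" --pt "0.087 0.034 0.006 0 -0.017" --pt "0.087 0.041 0.006 0 -0.036"

```text
time_s: 3.7
tcp_pos: [0.4562, 0.0771, 0.0285]
eef_rot: [179.9, 0.2, -10.4]
contact_force: [-6.1, 0.8, 6.4]
gripper_width: 0.087
```

Run:
```python
from h import *
barpose('top')
plan((-.1515,.128),-7.4,(-.047,.127),8.6,15)
```

```text
no bar
0 [-0.0132, -0.0014, 0.0005] roll 0.036
1 [-0.0062, -0.0013, 0.0005] roll 0.017
2 [0.0007, -0.0011, 0.0005] roll -0.001
3 [0.0076, -0.001, 0.0005] roll -0.02
4 [0.0146, -0.0008, 0.0005] roll -0.039
5 [0.0216, -0.0007, 0.0005] roll -0.057
6 [0.0286, -0.0005, 0.0004] roll -0.076
7 [0.0356, -0.0004, 0.0004] roll -0.095
8 [0.0426, -0.0002, 0.0004] roll -0.113
9 [0.0496, -0.0001, 0.0004] roll -0.132
10 [0.0567, 0.0001, 0.0004] roll -0.15
11 [0.0637, 0.0002, 0.0004] roll -0.169
12 [0.0708, 0.0003, 0.0004] roll -0.188
13 [0.0779, 0.0005, 0.0004] roll -0.206
14 [0.085, 0.0006, 0.0004] roll -0.225
15 [0.0921, 0.0008, 0.0003] roll -0.243
```

Emit:
step_arm --pt "0.087 0.007 0 0 -0.019" --pt "0.087 0.014 0 0 -0.038" --pt "0.087 0.021 0 0 -0.057" --pt "0.087 0.028 0 0 -0.076" --pt "0.087 0.035 0 0 -0.095"

```text
time_s: 4.42
tcp_pos: [0.4927, 0.072, 0.0287]
eef_rot: [180.0, 0.0, -4.8]
contact_force: [-2.9, 0.1, -2.0]
gripper_width: 0.0868
```

Run:
```python
from h import *
barpose('top','b.png');barpose('scene','bs.png')
plan((-.1515,.128),-7.4,(-.047,.127),8.6,15)
```

```text
p 0.57 n 955 rect [0.5344 0.0678] [0.06 0.3 ] -5.7 mean [0.5355 0.0221 0.0483] line yaw -7.16
bay frame: rect [-0.1001  0.1276] mean [-0.095   0.0821] yaw rel -2.16
p 0.87 n 1685 rect [0.5378 0.0706] [0.063 0.3  ] -5.1 mean [0.54   0.0821 0.0454] line yaw -4.64
bay frame: rect [-0.0969  0.1307] mean [-0.0957  0.1422] yaw rel 0.36
0 [-0.0492, -0.0047, 0.0011] roll 0.132
1 [-0.0423, -0.0039, 0.0011] roll 0.113
2 [-0.0354, -0.003, 0.0011] roll 0.094
3 [-0.0285, -0.0022, 0.0011] roll 0.076
4 [-0.0216, -0.0014, 0.0011] roll 0.057
5 [-0.0146, -0.0006, 0.0011] roll 0.039
6 [-0.0077, 0.0002, 0.0011] roll 0.02
7 [-0.0007, 0.0011, 0.0012] roll 0.001
8 [0.0062, 0.0019, 0.0012] roll -0.017
9 [0.0132, 0.0027, 0.0012] roll -0.036
10 [0.0202, 0.0035, 0.0012] roll -0.054
11 [0.0272, 0.0043, 0.0012] roll -0.073
12 [0.0343, 0.0052, 0.0012] roll -0.092
13 [0.0413, 0.006, 0.0012] roll -0.11
14 [0.0484, 0.0068, 0.0012] roll -0.129
15 [0.0554, 0.0076, 0.0012] roll -0.148
```

View pics/b.png

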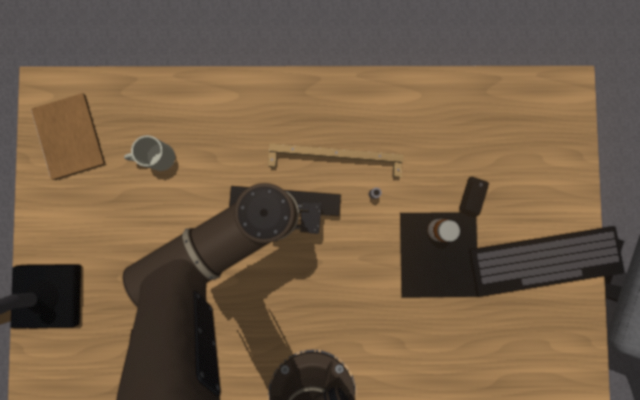

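View pics/bs.png

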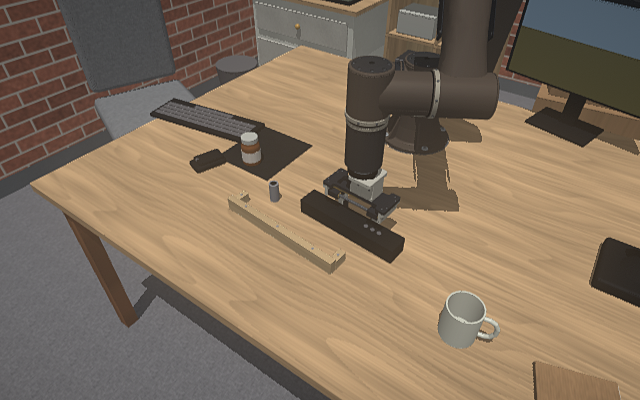

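Emit:
step_arm --pt "0.087 0.007 0.001 0 -0.018" --pt "0.087 0.014 0.002 0 -0.036" --pt "0.087 0.021 0.003 0 -0.055" --pt "0.087 0.028 0.004 0 -0.074" --pt "0.087 0.034 0.005 0 -0.092"

```text
time_s: 5.25
tcp_pos: [0.5245, 0.0637, 0.0289]
eef_rot: [180.0, 0.1, 0.4]
contact_force: [-7.7, 1.3, 6.3]
gripper_width: 0.0871
```

Run:
```python
from h import *
barpose('top');barpose('scene','cs.png')
plan((-.1515,.128),-7.4,(-.047,.127),8.6,15)
```

```text
p 0.56 n 672 rect [0.5652 0.0612] [0.06  0.295] -0.0 mean [ 0.5707 -0.0243  0.0482] line yaw -5.1
bay frame: rect [-0.0688  0.1237] mean [-0.0559  0.039 ] yaw rel -0.1
p 0.63 n 1740 rect [0.5699 0.0665] [0.062 0.298] 0.4 mean [0.5708 0.076  0.0455] line yaw 0.45
bay frame: rect [-0.0646  0.1293] mean [-0.0645  0.1389] yaw rel 5.45
0 [-0.0806, -0.0178, 0.0009] roll 0.224
1 [-0.0739, -0.0164, 0.0009] roll 0.205
2 [-0.0671, -0.0149, 0.0009] roll 0.186
3 [-0.0603, -0.0135, 0.0009] roll 0.168
4 [-0.0535, -0.012, 0.0009] roll 0.149
5 [-0.0466, -0.0106, 0.0009] roll 0.131
6 [-0.0398, -0.0091, 0.0009] roll 0.112
7 [-0.0329, -0.0077, 0.0009] roll 0.093
8 [-0.0261, -0.0062, 0.0009] roll 0.075
9 [-0.0192, -0.0048, 0.0009] roll 0.056
10 [-0.0123, -0.0033, 0.0009] roll 0.037
11 [-0.0054, -0.0018, 0.0009] roll 0.019
12 [0.0015, -0.0004, 0.0009] roll 0.0
13 [0.0085, 0.0011, 0.0009] roll -0.018
14 [0.0154, 0.0025, 0.0009] roll -0.037
15 [0.0224, 0.004, 0.0009] roll -0.056
```

Emit:
step_arm --pt "0.087 0.007 0 0 -0.018" --pt "0.087 0.014 0 0 -0.037" --pt "0.087 0.021 0.0 0 -0.056" --pt "0.087 0.021 0.0 0 -0.056" --pt "0.087 0.005 0.0 0 -0.056"

```text
time_s: 6.08
tcp_pos: [0.5315, 0.0647, 0.0289]
eef_rot: [-180.0, -0.1, 3.6]
contact_force: [-0.5, 0.3, -1.1]
gripper_width: 0.0871
```

Emit:
step_arm --pt "0.087 -0.03 -0.01 0 0" --pt "0.087 -0.06 -0.02 0 0" --pt "0.087 -0.08 -0.03 -0.03 0" --pt "0.087 -0.08 -0.03 -0.06 0" --pt "0.087 -0.08 -0.03 -0.08 0"

```text
time_s: 6.7
tcp_pos: [0.4486, 0.0898, 0.1105]
eef_rot: [-179.9, -0.2, 3.7]
contact_force: [0.7, 0.1, -0.7]
gripper_width: 0.0869
```

Run:
```python
from h import *
barpose('top','d.png');barpose('scene','ds.png')
s=r.get_state();print(s['joints'],s['tcp_pos'])
```

```text
p 0.94 n 2407 rect [0.5861 0.0664] [0.061 0.3  ] 3.7 mean [0.5858 0.0656 0.0483] line yaw 3.69
bay frame: rect [-0.0485  0.1306] mean [-0.0487  0.1298] yaw rel 8.69
p 0.74 n 1816 rect [0.5911 0.0685] [0.061 0.301] 4.0 mean [0.5917 0.078  0.0455] line yaw 3.85
bay frame: rect [-0.0437  0.1332] mean [-0.0439  0.1427] yaw rel 8.85
[ 3.60471022e+01  8.14099286e+00 -3.65856277e+01 -1.82923947e-02
 -4.51646208e+01  5.75850620e+01] [0.44852472 0.08931693 0.10900673]
```

View pics/d.png

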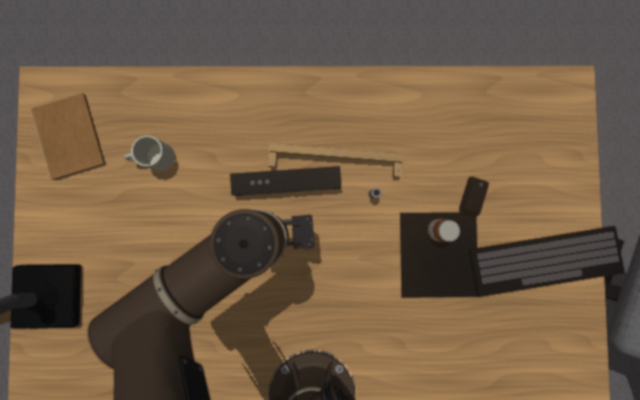

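Run:
```python
from h import *
delta(.573,.2606,.11,-86.3)
```

```text
t 6.9 tcp [0.449 0.089 0.109] yaw 3.6 F [-1.2 -0.6  0.2] -> shift [ 0.135  -0.1631 -0.0006] roll 1.5694
```

Emit:
step_arm --pt "0.012 0.02 -0.04 0 0.17" --pt "0.012 0.04 -0.07 0 0.34" --pt "0.012 0.06 -0.1 0 0.51" --pt "0.012 0.085 -0.13 0 0.68" --pt "0.012 0.11 -0.163 0 0.85"

```text
time_s: 7.52
tcp_pos: [0.5483, 0.2593, 0.1072]
eef_rot: [179.9, 0.0, -45.4]
contact_force: [0.8, 0.1, 0.0]
gripper_width: 0.0426
```

Run:
```python
from h import *
delta(.573,.2606,.11,-86.3)
```

```text
t 7.53 tcp [0.548 0.259 0.107] yaw -45.4 F [0.8 0.1 0. ] -> shift [ 0.0164 -0.0185 -0.0028] roll 0.7134
```

Emit:
step_arm --pt "0.012 0.01 -0.01 0 0.17" --pt "0.012 0.016 -0.0185 0 0.34" --pt "0.012 0.016 -0.0185 0 0.51" --pt "0.012 0.016 -0.0185 0 0.68" --pt "0.012 0.016 -0.0185 0 0.71"

```text
time_s: 8.15
tcp_pos: [0.5721, 0.2601, 0.1073]
eef_rot: [179.9, -0.1, -85.8]
contact_force: [0.4, -0.1, 0.2]
gripper_width: 0.0122
```

Run:
```python
from h import *
delta(.573,.2606,.028,-86.3)
```

```text
t 8.15 tcp [0.572 0.26  0.107] yaw -85.8 F [ 0.4 -0.1  0.2] -> shift [-0.0006 -0.001   0.0793] roll 0.0087
```

Emit:
step_arm --pt "0.012 0 0 0.03 0.008" --pt "0.012 0 0 0.06 0.008" --pt "0.012 0 0 0.079 0.008" --pt "0.012 0.012 0 0.079 0.008" --pt "0.012 0.025 0 0.079 0.008"

```text
time_s: 8.78
tcp_pos: [0.5748, 0.2348, 0.0302]
eef_rot: [-180.0, -0.0, -86.1]
contact_force: [0.1, 0.3, 0.3]
gripper_width: 0.0119
```

Emit:
step_arm --pt "0.012 0.007 0 0 0" --pt "0.012 0.013 0 0 0" --pt "0.012 0.021 0 0 0" --pt "0.012 0.029 0 0 0" --pt "0.012 0.037 0 0 0"

```text
time_s: 9.4
tcp_pos: [0.5781, 0.1994, 0.0308]
eef_rot: [-179.9, 0.1, -86.2]
contact_force: [-0.2, 5.1, 3.2]
gripper_width: 0.0123
```

Run:
```python
from h import *
delta(.573,.2606,.028,-86.3)
barpose('top','e.png');barpose('scene','es.png')
```

```text
t 9.4 tcp [0.578 0.199 0.031] yaw -86.2 F [-0.2  5.1  3.2] -> shift [-0.0614  0.001   0.0029] roll 0.0024
p 0.95 n 2208 rect [0.5897 0.0315] [0.061 0.284] 3.9 mean [0.5892 0.0295 0.0483] line yaw 3.69
bay frame: rect [-0.0419  0.0963] mean [-0.0422  0.0941] yaw rel 8.69
p 0.6 n 1468 rect [0.5953 0.0158] [0.062 0.254] 4.2 mean [0.5957 0.0184 0.0454] line yaw 4.15
bay frame: rect [-0.0349  0.0811] mean [-0.0348  0.0837] yaw rel 9.15
```

View pics/e.png

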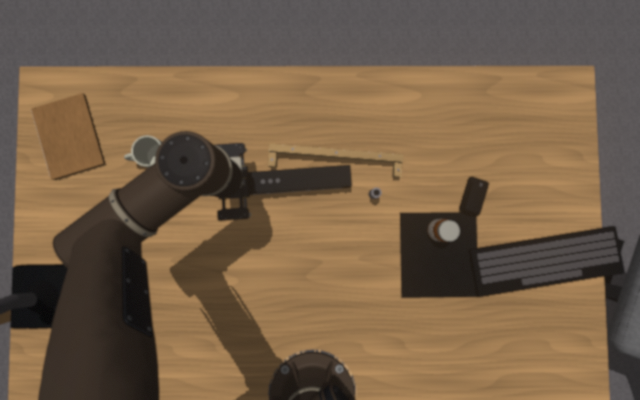

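View pics/es.png

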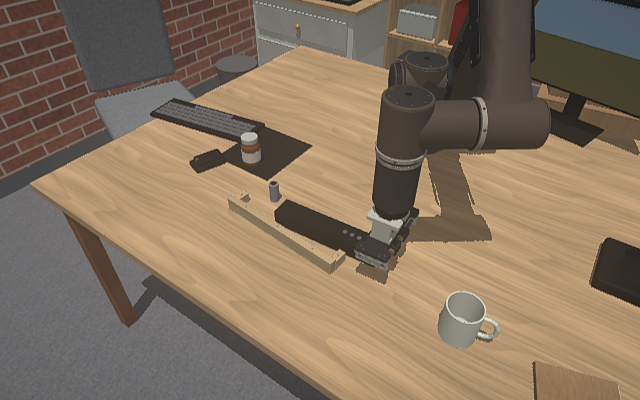

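Emit:
step_arm --pt "0.012 0.008 0 0 0" --pt "0.012 0.016 0 0 0" --pt "0.012 0.024 0 0 0" --pt "0.012 0.032 0 0 0" --pt "0.012 0.04 0 0 0"

```text
time_s: 10.22
tcp_pos: [0.5801, 0.1591, 0.0301]
eef_rot: [-179.9, 0.0, -86.2]
contact_force: [-0.1, 5.1, 1.3]
gripper_width: 0.012
```

```bash
cat >> h.py <<'E'
def barright(cam='top',fn=None):
    """pose from visible right part: axis line + right end"""
    c=snap(cam,fn) if fn else capture(cam)
    L=spotter.regions_of(cam,'bar')
    if not L: print('no bar'); return
    P,_,_=pts(c,L[0]['mask']); q=P[(P[:,2]>.044)&(P[:,2]<.052)]
    C,wh,a=rect(q); e=np.array([-np.sin(np.radians(a)),np.cos(np.radians(a))])
    R=C-e*wh[1]/2; c2=R+.15*e
    L2=C+e*wh[1]/2-.15*e
    print('wh',np.round(wh,3),'yaw rel',round(a+5,2),'right end bay',tobay(R).round(4),'centre from right',tobay(c2).round(4),'from left',tobay(L2).round(4))
E
python3 - <<'E'
from h import *
delta(.573,.2606,.028,-86.3)
barright('top','f.png')
E
```

```text
t 10.22 tcp [0.58  0.159 0.03 ] yaw -86.2 F [-0.1  5.1  1.3] -> shift [-0.1017  0.0003  0.0022] roll 0.002
wh [0.06  0.282] yaw rel 8.73 right end bay [-0.0142 -0.0848] centre from right [-0.037   0.0635] from left [-0.0342  0.0453]
```

View pics/f.png

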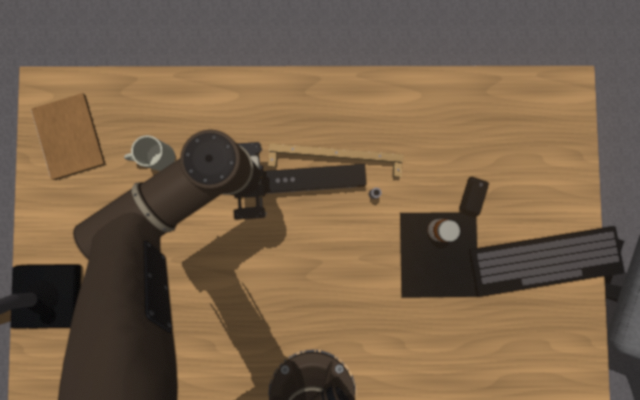

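Emit:
step_arm --pt "0.012 0.007 0 0 0" --pt "0.012 0.014 0 0 0" --pt "0.012 0.021 0 0 0" --pt "0.012 0.028 0 0 0" --pt "0.012 0.035 0 0 0"

```text
time_s: 10.95
tcp_pos: [0.5821, 0.1234, 0.0299]
eef_rot: [-180.0, 0.0, -86.2]
contact_force: [-0.8, 5.4, 4.1]
gripper_width: 0.0121
```

Run:
```python
from h import *
barright('top','g.png')
```

```text
wh [0.06  0.281] yaw rel 8.73 right end bay [-0.0081 -0.121 ] centre from right [-0.0309  0.0272] from left [-0.028   0.0082]
```

View pics/g.png

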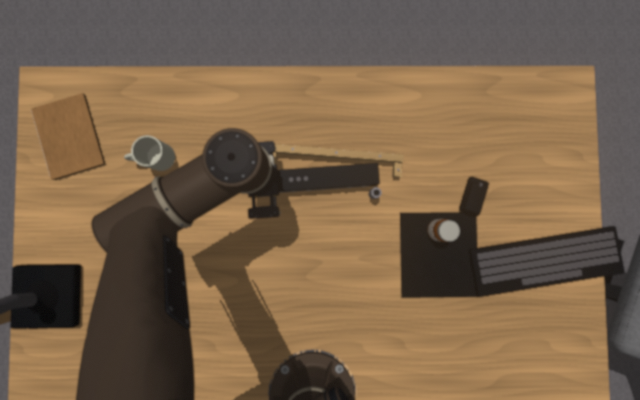

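Emit:
step_arm --pt "0.012 0.006 0 0 0" --pt "0.012 0.012 0 0 0" --pt "0.012 0.018 0 0 0" --pt "0.012 0.023 0 0 0" --pt "0.012 0.023 0 0 0"

```text
time_s: 11.68
tcp_pos: [0.5832, 0.0998, 0.0297]
eef_rot: [179.9, -0.0, -86.3]
contact_force: [-0.1, 0.7, 0.1]
gripper_width: 0.012
```

Run:
```python
from h import *
barright('top','i.png')
```

```text
wh [0.061 0.277] yaw rel 8.84 right end bay [-0.0046 -0.1441] centre from right [-0.0277  0.0041] from left [-0.0242 -0.0183]
```

View pics/i.png

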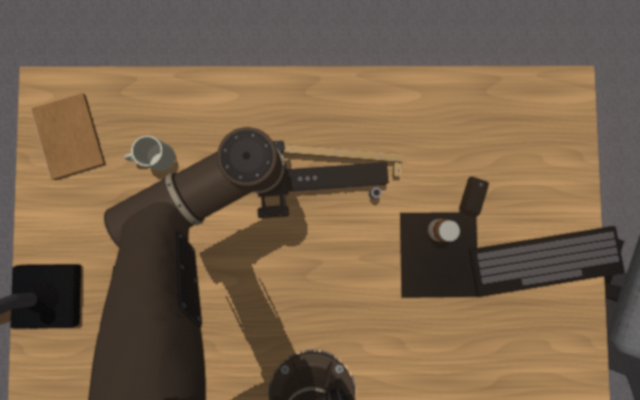

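Emit:
step_arm --pt "0.012 -0.015 0 0 0" --pt "0.012 -0.035 0 0 0" --pt "0.0 -0.05 0 -0.03 0" --pt "0.0 -0.05 0 -0.06 0" --pt "0.0 -0.05 0 -0.085 0"

```text
time_s: 12.4
tcp_pos: [0.5802, 0.1525, 0.116]
eef_rot: [-180.0, 0.0, -86.1]
contact_force: [-0.2, -1.2, -0.2]
gripper_width: 0.0003
```

Run:
```python
from h import *
w=bay(-.111,.082); print(w)
delta(w[0],w[1],.11,3.8)
```

```text
[0.51956916 0.02336225]
t 12.4 tcp [0.58  0.152 0.116] yaw -86.1 F [-0.2 -1.2 -0.2] -> shift [0.1247 0.0692 0.0059] roll -1.5695
```

Emit:
step_arm --pt "0.0 0.01 0.03 0 -0.17" --pt "0.0 0.03 0.06 0 -0.34" --pt "0.0 0.06 0.069 0 -0.51" --pt "0.0 0.09 0.069 0 -0.68" --pt "0.0 0.12 0.069 0 -0.85"

```text
time_s: 13.02
tcp_pos: [0.5194, 0.0269, 0.1152]
eef_rot: [-180.0, -0.0, -37.1]
contact_force: [0.3, -0.6, -0.4]
gripper_width: 0.0004
```

Run:
```python
from h import *
w=bay(-.111,.082); delta(w[0],w[1],.028,3.8)
```

```text
t 13.03 tcp [0.519 0.027 0.115] yaw -37.1 F [ 0.3 -0.6 -0.4] -> shift [0.0023 0.0028 0.0872] roll -0.7138
```

Emit:
step_arm --pt "0.0 0 0 0 -0.17" --pt "0.0 0 0 0 -0.34" --pt "0.0 0 0 0 -0.51" --pt "0.0 0 0 0.02 -0.68" --pt "0.0 0 0 0.04 -0.714"

```text
time_s: 13.65
tcp_pos: [0.5197, 0.0278, 0.0747]
eef_rot: [-180.0, -0.1, 3.6]
contact_force: [-0.0, -0.3, 0.0]
gripper_width: 0.0006
```

Run:
```python
from h import *
w=bay(-.111,.082); delta(w[0],w[1],.028,3.8)
barpose('top','j.png')
```

```text
t 13.65 tcp [0.52  0.028 0.075] yaw 3.6 F [-0.  -0.3  0. ] -> shift [-0.0004  0.0044  0.0467] roll -0.003
p 0.58 n 1496 rect [ 0.5992 -0.111 ] [0.06  0.203] 4.0 mean [ 0.6003 -0.117   0.0483] line yaw 2.0
bay frame: rect [-0.02   -0.0449] mean [-0.0183 -0.0508] yaw rel 7.0
```

View pics/j.png

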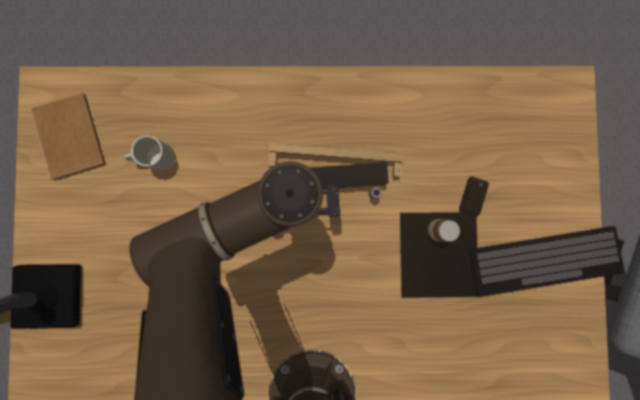

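Emit:
step_arm --pt "0.0 0 0.002 0.025 0" --pt "0.0 0 0.002 0.046 0" --pt "0.0 0.01 0.002 0.046 0" --pt "0.0 0.02 0.002 0.046 0" --pt "0.0 0.028 0.003 0.046 0.0"

```text
time_s: 14.38
tcp_pos: [0.5493, 0.0256, 0.03]
eef_rot: [-180.0, -0.1, 3.4]
contact_force: [0.5, 0.1, 0.5]
gripper_width: 0.0003
```

Emit:
step_arm --pt "0.0 0.005 0 0 0.02" --pt "0.0 0.01 0.001 0 0.04" --pt "0.0 0.015 0.001 0 0.06" --pt "0.0 0.02 0.002 0 0.075" --pt "0.0 0.025 0.002 0 0.09"

```text
time_s: 15.0
tcp_pos: [0.5723, 0.0243, 0.0288]
eef_rot: [180.0, 0.1, -1.8]
contact_force: [-4.9, -0.5, 4.3]
gripper_width: 0.0006
```

Run:
```python
from h import *
w=bay(-.0395,.09); delta(w[0],w[1],.028,-5)
barright('top','k.png'); barpose('scene','ks.png')
```

```text
t 15.0 tcp [0.572 0.024 0.029] yaw -1.8 F [-4.9 -0.5  4.3] -> shift [ 0.0192 -0.0014  0.0007] roll 0.0551
wh [0.06  0.182] yaw rel 2.68 right end bay [-0.0071 -0.1485] centre from right [-0.0142  0.0014] from left [-0.0087 -0.1163]
p 0.97 n 1640 rect [ 0.6137 -0.064 ] [0.062 0.3  ] -2.0 mean [ 0.6152 -0.0534  0.0454] line yaw -2.11
bay frame: rect [-0.0096  0.0032] mean [-0.009   0.0138] yaw rel 2.89
```

View pics/ks.png

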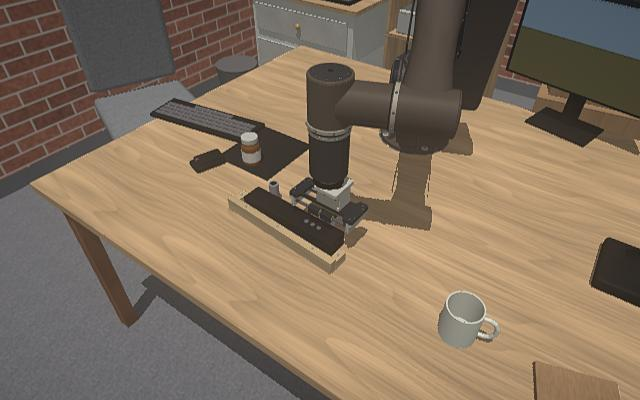

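Emit:
step_arm --pt "0.0 0.004 0 0 0.018" --pt "0.0 0.008 0 0 0.036" --pt "0.0 0.011 0 0 0.055" --pt "0.0 0.011 0 0 0.055" --pt "0.0 -0.01 0 0 0.055"

```text
time_s: 15.82
tcp_pos: [0.5643, 0.0251, 0.029]
eef_rot: [-180.0, -0.1, -4.9]
contact_force: [0.6, 0.1, -0.2]
gripper_width: 0.0007
```

Run:
```python
from h import *
w=bay(-.085,.0); delta(w[0],w[1],.028,-5)
barright('top','k.png'); barpose('scene','ks.png')
```

```text
t 15.82 tcp [0.564 0.025 0.029] yaw -4.9 F [ 0.6  0.1 -0.2] -> shift [-0.0185  0.0876  0.0009] roll 0.0017
wh [0.061 0.188] yaw rel -0.09 right end bay [-0.0071 -0.1511] centre from right [-0.0069 -0.0011] from left [-0.0071 -0.1129]
p 0.55 n 1691 rect [ 0.62   -0.0654] [0.062 0.3  ] -5.1 mean [ 0.6223 -0.055   0.0455] line yaw -5.03
bay frame: rect [-0.0032  0.0023] mean [-0.0019  0.0128] yaw rel -0.03
```

Emit:
step_arm --pt "0.0 -0.018 0.01 0 0" --pt "0.02 -0.022 0.04 0 0" --pt "0.06 -0.02 0.07 0 0" --pt "0.087 -0.02 0.088 0 0" --pt "0.087 -0.02 0.088 0 0"

```text
time_s: 16.65
tcp_pos: [0.5355, -0.0621, 0.0289]
eef_rot: [-180.0, -0.0, -5.0]
contact_force: [0.3, 0.7, -0.1]
gripper_width: 0.0349
```

Run:
```python
from h import *
w=bay(-.0395,.0); delta(w[0],w[1],.028,-5)
barright('top','k.png')
```

```text
t 16.65 tcp [ 0.535 -0.062  0.029] yaw -5.0 F [ 0.3  0.7 -0.1] -> shift [ 0.0482 -0.0017  0.0009] roll -0.0003
wh [0.06  0.299] yaw rel -0.06 right end bay [-0.0068 -0.1508] centre from right [-0.0067 -0.0008] from left [-0.0067 -0.0014]
```

Emit:
step_arm --pt "0.087 0.01 0 0 0" --pt "0.087 0.02 0 0 0" --pt "0.087 0.03 0 0 0" --pt "0.087 0.036 0 0 0" --pt "0.087 0.041 0 0 0"

```text
time_s: 17.38
tcp_pos: [0.5762, -0.0646, 0.0287]
eef_rot: [180.0, 0.0, -4.9]
contact_force: [0.6, 0.5, 0.1]
gripper_width: 0.0862
```

Emit:
step_arm --pt "0.087 0.002 0 0 0" --pt "0.087 0.004 0 0 0" --pt "0.087 0.006 0 0 0"

```text
time_s: 17.75
tcp_pos: [0.5799, -0.0654, 0.0284]
eef_rot: [180.0, 0.2, -4.9]
contact_force: [-6.1, 0.4, 3.3]
gripper_width: 0.087
```

Run:
```python
from h import *
w=bay(-.0395,.0); delta(w[0],w[1],.028,-5)
barright('top','k.png')
```

```text
t 17.75 tcp [ 0.58  -0.065  0.028] yaw -4.9 F [-6.1  0.4  3.3] -> shift [ 0.0037 -0.0011  0.0004] roll 0.001
wh [0.041 0.058] yaw rel -0.9 right end bay [-0.0045 -0.1599] centre from right [-0.0021 -0.0099] from left [-0.0059 -0.2523]
```

Continue in 1–2 mm steps until the force shows the rail.

Emit:
step_arm --pt "0.087 0.0015 0 0 0" --pt "0.087 0.003 0 0 0" --pt "0.087 0.003 0 0 0"

```text
time_s: 18.23
tcp_pos: [0.5836, -0.0655, 0.0284]
eef_rot: [180.0, 0.1, -5.0]
contact_force: [-6.9, 1.7, 0.8]
gripper_width: 0.087
```

Emit:
step_arm --pt "0.087 0.001 0 0 0" --pt "0.087 0.002 0 0 0"

```text
time_s: 18.48
tcp_pos: [0.5836, -0.0655, 0.0284]
eef_rot: [180.0, 0.3, -5.0]
contact_force: [-16.1, 5.6, 11.7]
gripper_width: 0.0869
```

Emit:
step_arm --pt "0.087 -0.01 0 0 0" --pt "0.087 -0.04 0 0 0" --pt "0.087 -0.08 0 0 0" --pt "0.087 -0.1 0 -0.04 0" --pt "0.087 -0.1 0 -0.1 0"

```text
time_s: 19.1
tcp_pos: [0.4855, -0.0571, 0.129]
eef_rot: [180.0, 0.1, -4.9]
contact_force: [2.5, 0.6, 1.3]
gripper_width: 0.0869
```

Emit:
step_arm --pt "0.087 -0.02 0 -0.05 0" --pt "0.087 -0.04 0 -0.08 0" --pt "0.087 -0.04 0 -0.08 0"

```text
time_s: 19.48
tcp_pos: [0.4487, -0.0531, 0.2121]
eef_rot: [-179.8, -0.5, -4.9]
contact_force: [-0.1, -0.2, 0.6]
gripper_width: 0.0868
```

Run:
```python
from h import *
barpose('top','z.png'); barpose('scene','zs.png')
c=capture('top')
for n in ['mug','jar','mouse']:
    print(n,[(np.round(d['location'],3).tolist(),round(d['p'],2)) for d in spotter.tip_of('top',n)[:1]])
# gap profile: rail inner edge vs bar back edge
m=spotter.regions_of('top','bay')
P,_,_=pts(c,m[0]['mask']); q=P[(P[:,2]>.036)&(P[:,2]<.043)]; R=rect(q); print('rail',R, tobay(R[0]))
print(r.get_state()['time_s'],r.get_state()['tcp_pos'])
```

```text
no bar
p 0.56 n 1689 rect [ 0.6278 -0.067 ] [0.062 0.301] -5.1 mean [ 0.6293 -0.0554  0.0455] line yaw -5.04
bay frame: rect [0.0047 0.0014] mean [0.0052 0.0131] yaw rel -0.04
mug [([0.662, 0.421, -0.004], 0.98)]
jar [([0.451, -0.36, 0.001], 0.7)]
mouse [([0.547, -0.46, -0.003], 0.59)]
rail (array([ 0.66085654, -0.07176831]), (0.046577226370573044, 0.36890530586242676), -1.2075042724609375) [ 0.03804092 -0.00045456]
19.925 [ 0.44740264 -0.05366094  0.20804704]
```

View pics/z.png

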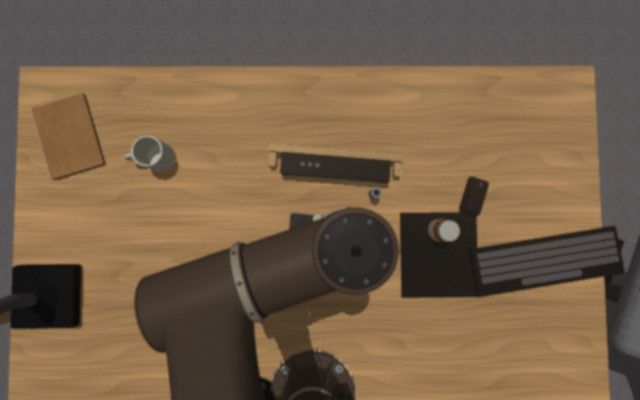

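View pics/zs.png

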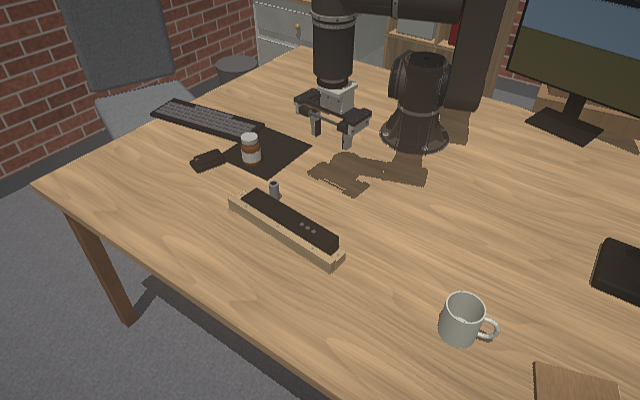

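Run:
```python
from h import *
c=capture('top'); P,_,_=pts(c); B=np.array([tobay(p) for p in P[:,:2]]); 
m=(P[:,2]>.044)&(P[:,2]<.052)&(abs(B[:,0])<.06)&(abs(B[:,1])<.2)&(B[:,0]>-.045)
q=B[m]; print(cv2.minAreaRect(q.astype(np.float32)))
c=capture('scene'); P,_,_=pts(c); B=np.array([tobay(p) for p in P[:,:2]])
m=(P[:,2]>.042)&(P[:,2]<.052)&(abs(B[:,1])<.2)&(B[:,0]>-.04)&(B[:,0]<.05)
k=(P[:,2]>.031)&(P[:,2]<.042)&(abs(B[:,1])<.2)&(B[:,0]>.02)&(B[:,0]<.07)
print(cv2.minAreaRect(B[m].astype(np.float32)),cv2.minAreaRect(B[k].astype(np.float32)))
print(r.get_state()['contact_force'])
```

```text
((0.009191039949655533, 0.011960968375205994), (0.07852920144796371, 0.3258405923843384), 0.03923403471708298)
((0.010010860860347748, 0.0011206269264221191), (0.07469778507947922, 0.3026508390903473), 0.11708962917327881) ((0.038205407559871674, 0.0019153058528900146), (0.034537993371486664, 0.372439444065094), 0.29106077551841736)
[-0.31351234  0.04080642 -1.70659508]
```

Run:
```python
from h import *
print(workorder.close_job())
```

```text
the job is handed in; nothing more can be done
None
```

The speaker bar is parked in its bay with its back against the rail, and I handed the job in at about 20 s of the 72 s allowed.

**What I did:**
1. I pushed the bar forward with the open fingertips while turning it to about 8.7° from the bay.
2. I pushed its left end along its length until the right end was in behind the post. There, `bar_right` measured x -5 mm, y -144 mm in the bay frame at about 0.15 rad, which meets the on-the-way condition.
3. I swung the left end in and pressed the bar home with both fingers. The fingers stopped moving while the force rose to about 21 N, which I took as the bar reaching the rail.

**Last checks:**
- **Bar position:** the front edge in the top camera's depth map puts the bar's centre at about x 0 mm. The scene camera gave y +1 mm and a turn of about -0.04°.
- **Other objects:** the mug, jar and mouse were within about 5 mm of their starting places, which is measurement noise.
- **Gripper:** it was clear of everything and raised.

**Checks that failed or disagreed:**
- The bar detector found nothing in the last top picture.
- The scene camera gave x +4.7 mm. It had read about 4 to 5 mm further forward than the top camera in most earlier checks, so I trusted the top camera.
- The top camera's depth outline of the seated bar came out too big because it merged with the rail, so I used only its front edge.

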